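# Mount the recipe card and hold its clip open over the edge

## Task

Set the upright recipe card onto the dark base so that both holes of its foot go over the two pins and the foot lies flush, and let it go. Then take the spring clip off its rest by squeezing its handles, bring it upright and square over the middle of the card's top edge and finish holding it there, squeezed wide open, with the top edge between its jaws but nothing of the clip touching the card, so that I can slip a sheet of paper in. Leave the groceries and other things around where they are.

Things in the scene. Friction and masses are not known exactly. Their poses are not given: they have to be found in the camera images.
- card_top (a point): middle of the top edge of the recipe card, a loose stiff white upright card (100 mm along its x, 8 mm thick along y, 0.2 kg) fixed in the middle of a flat light-wood foot 160 x 70 x 8 mm, the long side along x. Top edge 120 mm above the underside of the foot. It can be gripped across its thickness at the top. z is up; a half turn makes no difference
- card_foot (a point): centre of the underside of the recipe card's foot, same axes. The foot has two 13 mm through holes at x = -64 and +64 mm, y = 0, just beyond the ends of the upright card
- base_top (a point): centre of the top face of the dark-wood base block, 190 mm (x) x 92 mm (y) x 18 mm high, which does not move. Two upright steel pins of 10 mm diameter with tapered tips stand at x = -64 and +64 mm, y = 0, and rise 23 mm above this face. Flush means that the card's foot lies on this face
- card: the recipe card with its foot; origin and axes the same as point card_foot
- base: the dark-wood base block as a whole; origin at the centre of its underside, 18 mm below point base_top, same axes
- clip_pivot (a point): centre of the spindle of the loose dark steel spring clip (60 g), parked jaws down on the tongue of its rest. The spindle runs along x (clip 40 to 44 mm wide); handles reach 42 mm up (z) and jaws 42 mm down from it, one of each on either side in y. Grip the handles along y, 25 to 30 mm above the spindle. Between the jaws there is room up to 6 mm below the spindle. A half turn makes no difference
- clip: the same clip as a whole, origin and axes as point clip_pivot. Closed on the 8 mm tongue its handles splay like a V, 51 mm over their upper ends, 24 mm near the spindle; fully squeezed they stand parallel, 27 mm over their outsides, and the jaw tips stand about 28 mm apart. The full squeeze takes about 7 N on each handle; a harder one just meets a stop
- clip_left (a joint): opening of the clip's lever on its +y side: 0 when closed on 8 mm (the tongue), -0.1 when shut on nothing, 0.3 rad fully open; a spring closes it
- clip_right (a joint): the same for the lever on the -y side; the two levers open equally
- rest: the clip's rest, which does not move: dark-wood block 70 (x) x 56 (y) x 12 mm high with an upright light-wood tongue, 44 mm along x and 8 mm thick along y, reaching 42 mm above the worktop; origin at the centre of its underside. The spindle of the parked clip lies 54 mm above the worktop, over the tongue, and its x runs along the tongue
- lemon: lemon, 76 x 56 x 55 mm, bystander; origin at its underside
- apple: apple, 72 mm wide, 63 mm high, bystander; origin at its underside
- garlic: bulb of garlic, 61 mm wide, 59 mm high, bystander; origin at its underside
- tin: food tin, 76 mm wide, 58 mm high, bystander; origin at its underside
- food_tub: lidded food tub, 99 x 149 x 59 mm, bystander; origin at its underside
There are look-alikes about, which are no part of the job. What is shaped like the clip but red or turquoise is not meant.

How it is judged:
By the outcome, as a careful person would: the job done as asked, in the order asked, and still so for the second after the job is handed in, while the arm keeps its last pose, push and grip.
It also fails if it takes over 54 s, if anything falls off the work surface, if the arm or the gripper's body presses on something with over 40 N, if the wrist force passes 120 N, or if a joint passes its speed limit or range.

## Robot

A 6-joint arm with a two-finger parallel gripper is mounted at the origin on a cart in front of the work surface, level with it; the furniture and walls round the work are solid. World frame = base frame: x ahead of the robot, y to its left, z up, the work surface at z = 0. Lengths are in mm, angles in rad, forces in N, time in s.
With the tool pointing down it reaches from about 400 to 925 mm from the base axis. Payload 12.5 kg.
Tool frame: the origin (TCP) lies on the centre line of the jaws, within the pads' length; the fingertips stand 14 mm ahead of it and the grasp point (between the pads) lies 5 mm behind it; z points along the fingers, x is the direction in which the jaws open and shut, and the axes are right-handed (so a half turn about z gives the same grasp; the last joint's range is limited). The gripper opens to 95 mm and grips with 3 to 60 N. Pads are 20 mm wide; open, the fingers measure 119 mm over their backs; the gripper's body (75 mm by 180 mm) begins 59 mm behind the grasp point.
Start: joints at [1.064, 0.491, 1.559, -0, 1.092, -0.106], TCP at [243.832, 575.492, 228.661] pointing down, gripper open.
Joint ranges: [-3.1, 3.1], [-0.84, 2.19], [0.05, 2.79], [-1.13, 4.28], [0.06, 2.93], [-2.69, 2.69]. Speed limits (rad/s): [2.22, 2.22, 2.79, 3.14, 3.14, 3.14].

## Interface

Orientations are given as [roll, pitch, yaw] about the fixed x, y, z axes, in that order (R = Rz(yaw) Ry(pitch) Rx(roll)).
In Python, from cell import state, read_camera, job_done gives the robot as it stands.
- The arm moves only by the shell command python3 -m handwheel 'ROWS'. ROWS is JSON, a list of rows, each an object of numbers: "hand": the finger opening in m, from 0 to 0.0951; "x", "y", "z": the shift along the world's x, y, z in m; "spin": the turn about the world's z in units of 5 degrees (1.0 is 5 degrees). In form: [{"hand": .., "x": .., "y": .., "z": .., "spin": ..}, ...]. A call has 1 to 20 rows; each row is the pose to reach, as a shift and turn from the pose commanded when the call began; what a row does not reach only later rows make up. A row lasts 1/12 s, in which the tool goes at most 41.7 mm and 7.16 degrees, less where a joint would pass 70% of its speed; a pose out of reach is approached as far as the arm can. A call with a gripper value outside its range is refused whole. The fingers move at their own pace and stop on an object; the grip force is fixed at half the most. Time passes only in rows, so rows that repeat a pose let the fingers close. It gives the time, the measured TCP pose, the force and the opening at its end, in the units of the state.
- state(): the state, without advancing time (a new reading comes with each control period).
- read_camera(name): name is "side" or "top"; returns a dict with "img" (420x560x3 uint8, red, green, blue), "fx", "fy", "cx", "cy" (pixels), "T" (4x4, takes a point from camera to world coordinates). Camera axes: x right, y down, z forward; pixel columns grow to the right and rows downward; lengths in mm; the calibration is good to about 2 mm. A picture is of the moment at which its call begins. There is no depth.
- job_done(): hands the job in, once; it reports no verdict.
The state is a dict: "t": time; "joints": joint angles; "qvel": joint speeds; "tau": joint torques, N m; "eef_pos": TCP position; "tcp_rot": TCP orientation; "ft_force": force on the tool from outside, world axes, zero at the start; "moment": the same for the moment, N m; "opening": opening from 0.0 (shut) to 1.0 (fully open).
Only numpy, scipy, OpenCV 4.12 (cv2) and the standard library are available. Lean on these libraries where they do the work, as an engineer would, in place of code of your own. Each camera call takes 0.05 s, during which the arm holds its last target. There are 200 camera calls.

## Working session

There is one attempt and no reset: what is moved stays moved. The work goes in short steps, Python scripts to look and compute and a shell command to move; the robot and the scene stay as the last step left them, time stands still between calls to the robot, and variables do not carry over. Pictures are saved under pics/ and viewed, about 8 in all and at most 12, crops included, and the job is handed in when it is done.

```bash
ls; mkdir -p pics; cat > h.py <<'E'
import cv2,numpy as np
from cell import state,read_camera
def snap(n,f):
    c=read_camera(n); cv2.imwrite(f,c["img"][:,:,::-1]); return c
def proj(c,P):
    P=np.atleast_2d(P).astype(float); T=np.linalg.inv(c["T"]); q=P@T[:3,:3].T+T[:3,3]
    return np.c_[c["fx"]*q[:,0]/q[:,2]+c["cx"],c["fy"]*q[:,1]/q[:,2]+c["cy"]]
def unproj(c,uv,z):
    uv=np.atleast_2d(uv).astype(float); d=np.c_[(uv[:,0]-c["cx"])/c["fx"],(uv[:,1]-c["cy"])/c["fy"],np.ones(len(uv))]@np.array(c["T"])[:3,:3].T
    o=np.array(c["T"])[:3,3]; return o+d*((np.atleast_1d(z)-o[2])/d[:,2])[:,None]
E
python3 - <<'E'
from h import *
import pickle
d={}
for n in("top","side"):
    c=snap(n,f"pics/{n}0.png"); d[n]=c; print(n,c["fx"],c["cx"],c["cy"],np.round(c["T"],3).tolist())
pickle.dump(d,open("c0.pkl","wb"))
print(state())
E
```

```text
pics
top 429.1364720190905 281.1737137562665 213.85165224546355 [[-0.149, -0.969, 0.197, 324.462], [-0.989, 0.146, -0.028, -4.335], [-0.001, -0.199, -0.98, 1189.432], [0.0, 0.0, 0.0, 1.0]]
side 520.4195276254936 282.1830587502601 205.1013876639919 [[0.889, -0.217, 0.404, -88.563], [-0.457, -0.37, 0.809, -1275.748], [-0.026, -0.904, -0.428, 756.119], [0.0, 0.0, 0.0, 1.0]]
{'t': 0.1, 'joints': array([ 1.06440441e+00,  4.91483648e-01,  1.55938488e+00, -6.67889476e-06,
        1.09172309e+00, -1.05594771e-01]), 'qvel': array([-0.00064542, -0.00409809, -0.00077587, -0.00087583, -0.00174372,
       -0.00013304]), 'tau': array([ 1.97779671e-03, -6.13618112e+01, -2.58608562e+01,  6.93897670e-02,
        4.70655947e-02, -5.11258918e-05]), 'eef_pos': array([243.72240129, 575.29752595, 228.13114561]), 'tcp_rot': array([-3.14149325e+00,  9.94024632e-04,  1.17000232e+00]), 'ft_force': array([ 0.83844213, -0.42472525, -0.21887559]), 'moment': array([-0.04174744, -0.00118089, -0.01699461]), 'opening': 1.000473975714538}
```

View pics/top0.png

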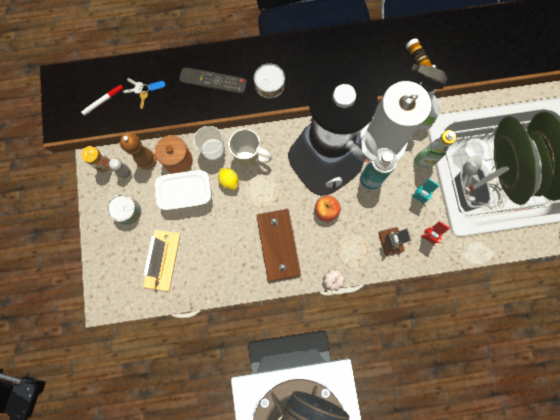

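View pics/side0.png

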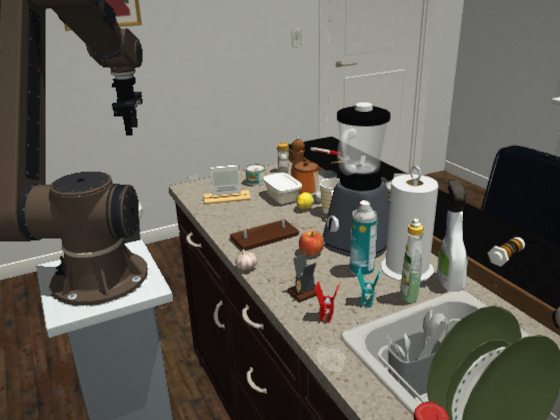

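Top view: the card on its yellow foot is at about (162,260), and the dark base with two pins at (278,245). There are three clip shapes: a dark one on a dark wood block (396,239), a red one (435,232) and a turquoise one (426,191). The dark one on its rest fits the description. I'll confirm it in enlarged crops.

```bash
python3 - <<'E'
import cv2,numpy as np
t=cv2.imread("pics/top0.png");s=cv2.imread("pics/side0.png")
def cr(im,x,y,w,h,k):
    r=cv2.resize(im[y:y+h,x:x+w],None,fx=k,fy=k,interpolation=cv2.INTER_CUBIC)
    for i in range(0,w,10):
        cv2.line(r,(i*k,0),(i*k,6),(0,255,0),1)
        if i%20==0: cv2.putText(r,str(x+i),(i*k,16),0,.35,(0,255,0),1)
    for i in range(0,h,10):
        cv2.line(r,(0,i*k),(6,i*k),(0,255,0),1); cv2.putText(r,str(y+i),(8,i*k+4),0,.35,(0,255,0),1)
    return r
o=np.zeros((600,800,3),np.uint8)
def put(r,x,y): o[y:y+r.shape[0],x:x+r.shape[1]]=r[:600-y,:800-x]
put(cr(t,140,225,45,70,6),0,0); put(cr(t,250,200,55,85,5),275,0); put(cr(t,375,215,40,42,6),555,0)
put(cr(s,195,155,60,50,5),0,425-0); put(cr(s,275,240,60,60,5),555,260)
put(cr(s,225,212,80,40,3),305,430)
cv2.imwrite("pics/crop1.png",o)
E
```

```text
(no output)
```

View pics/crop1.png

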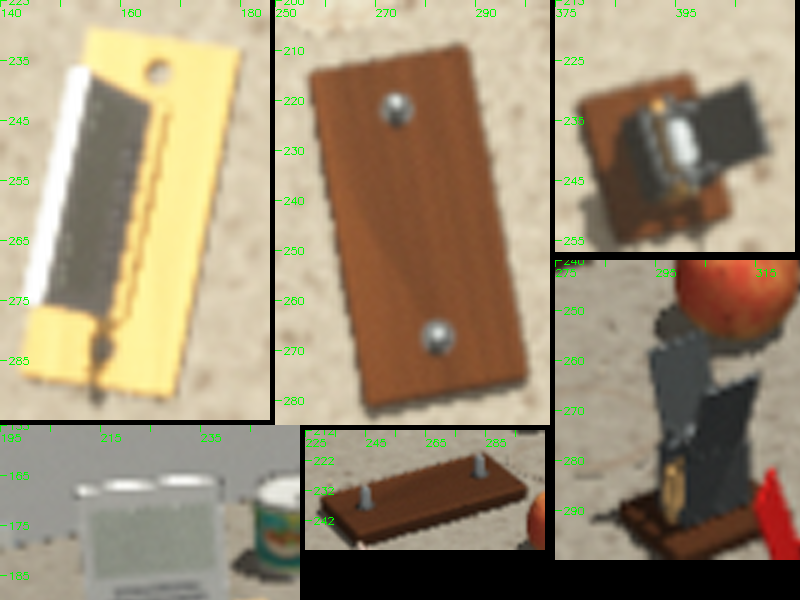

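The crops confirm it: the dark steel clip sits on a light tongue over a dark block, and no other clip does. Next I'll fit the poses from corners.

```bash
cat > fit.py <<'E'
from h import *
from scipy.optimize import least_squares
def rect(L,W,z): return np.array([[a*L/2,b*W/2,z] for a,b in((1,1),(1,-1),(-1,-1),(-1,1))])
def place(p,M):
    c,s=np.cos(p[2]),np.sin(p[2]); return M@np.array([[c,s,0],[-s,c,0],[0,0,1]])+[p[0],p[1],0]
def fit(obs,p0):  # obs: list of (cam, model Nx3, uv Nx2)
    f=lambda p:np.concatenate([(proj(c,place(p,M))-uv).ravel() for c,M,uv in obs])
    r=least_squares(f,p0,x_scale=[10,10,.1],loss="soft_l1"); return r.x,np.round(r.fun.reshape(-1,2),1).tolist()
E
python3 - <<'E'
from fit import *
import pickle
d=pickle.load(open("c0.pkl","rb"));t,s=d["top"],d["side"]
def C(l,x0,y0,k,ox,oy): l=np.array(l,float); return (l-[ox,oy]+.5)/k-.5+[x0,y0]
foot=C([(88,27),(240,48),(172,397),(20,378)],140,225,6,0,0)
edge=C([(80,71),(33,304)],140,225,6,0,0)
base=C([(310,73),(466,45),(526,375),(368,405)],250,200,5,275,0)
pins=C([(397,108),(438,336)],250,200,5,275,0)
rest=C([(580,102),(690,73),(732,215),(622,243)],375,215,6,555,0)
sedge=C([(78,492),(222,477)],195,155,5,0,425)
spins=C([(366,486),(480,455)],225,212,3,305,430)
for n,c,m,z in(("foot",t,foot,8),("edge",t,edge,120),("base",t,base,18),("pins",t,pins,34),("rest",t,rest,12),("sedge",s,sedge,120),("spins",s,spins,41)):
    P=unproj(c,m,np.full(len(m),float(z))); print(n,np.round(P[:,:2],1).tolist(),P[:,:2].mean(0).round(1),np.linalg.norm(P-np.roll(P,-1,0),axis=1).round(1), np.degrees(np.arctan2(*(P[0]-P[-1])[[1,0]])).round(1))
order=lambda L,W,z:rect(L,W,z)[[3,0,1,2]] if 0 else rect(L,W,z)
for n,L,W,z,m,g in(("foot",160,70,8,foot,[300,280,-.2]),("base",190,92,18,base,[350,0,.2]),("rest",70,56,12,rest,[330,-270,.2])):
    print(n,*fit([(t,rect(L,W,z),m)],g))
print("edge fit",*fit([(t,np.array([[50,0,120],[-50,0,120.]]),edge),(s,np.array([[-50,0,120],[50,0,120.]]),sedge)],[300,280,-.2]))
E
```

```text
foot [[571.9, 318.1], [551.6, 249.2], [397.3, 295.9], [416.0, 363.1]] [484.2 306.6] [ 71.9 161.2  69.8 162.3] -16.1
edge [[530.3, 292.5], [436.5, 320.4]] [483.4 306.5] [97.9 97.9] -16.6
base [[569.2, 29.5], [572.0, -58.8], [386.5, -63.1], [383.3, 23.8]] [477.8 -17.2] [ 88.4 185.6  87.  186. ] 1.8
pins [[539.4, -15.3], [413.1, -19.0]] [476.3 -17.2] [126.3 126.3] 1.6
rest [[471.1, -298.8], [476.8, -351.8], [409.2, -357.5], [404.1, -305.1]] [ 440.3 -328.3] [53.4 67.9 52.6 67.3] 5.4
sedge [[435.1, 313.8], [530.8, 289.2]] [483.  301.5] [98.8 98.8] 165.6
spins [[413.3, -21.3], [540.1, -18.0]] [476.7 -19.7] [126.9 126.9] -178.5
foot [ 4.84165318e+02  3.06588476e+02 -2.86684592e-01] [[0.2, 0.4], [-0.4, 0.3], [0.1, -0.1], [0.1, -0.5]]
base [ 4.77916950e+02 -1.73234901e+01  3.12863199e-02] [[-0.9, -0.7], [0.4, -0.9], [1.3, 0.6], [-0.6, 0.8]]
rest [ 4.40324865e+02 -3.28349089e+02  9.70144049e-02] [[-0.7, -0.4], [0.3, -0.4], [0.8, 0.2], [-0.4, 0.5]]
edge fit [ 4.83801090e+02  3.06087490e+02 -2.85516308e-01] [[0.2, -0.6], [0.1, 0.3], [-0.4, -0.6], [-0.1, -0.3]]
```

```bash
python3 -m handwheel '[{"hand":0.095,"x":0.12,"y":-0.1345,"z":0,"spin":0.7},{"hand":0.095,"x":0.24,"y":-0.269,"z":0,"spin":1.3},{"hand":0.095,"x":0.24,"y":-0.269,"z":0,"spin":1.3},{"hand":0.095,"x":0.24,"y":-0.269,"z":0,"spin":1.3},{"hand":0.095,"x":0.24,"y":-0.269,"z":0,"spin":1.3},{"hand":0.095,"x":0.24,"y":-0.269,"z":0,"spin":1.3},{"hand":0.095,"x":0.24,"y":-0.269,"z":0,"spin":1.3},{"hand":0.095,"x":0.24,"y":-0.269,"z":0,"spin":1.3},{"hand":0.095,"x":0.24,"y":-0.269,"z":0,"spin":1.3},{"hand":0.095,"x":0.24,"y":-0.269,"z":0,"spin":1.3},{"hand":0.095,"x":0.24,"y":-0.269,"z":0,"spin":1.3}]'
```

```text
t: 1.02
eef_pos: [484.5, 305.3, 228.3]
tcp_rot: [-3.141, 0.0, 1.281]
ft_force: [-1.0, -0.2, -0.1]
opening: 1.003
```

```bash
python3 -m handwheel '[{"hand":0.095,"y":0.001,"z":-0.04},{"hand":0.095,"y":0.001,"z":-0.08},{"hand":0.095,"y":0.001,"z":-0.11},{"hand":0.095,"y":0.001,"z":-0.125},{"hand":0.095,"y":0.001,"z":-0.125},{"hand":0.0,"y":0.001,"z":-0.125},{"hand":0.0,"y":0.001,"z":-0.125},{"hand":0.0,"y":0.001,"z":-0.125},{"hand":0.0,"y":0.001,"z":-0.125},{"hand":0.0,"y":0.001,"z":-0.125},{"hand":0.0,"y":0.001,"z":-0.125},{"hand":0.0,"y":0.001,"z":-0.125},{"hand":0.0,"y":0.001,"z":-0.125},{"hand":0.0,"y":0.001,"z":-0.125},{"hand":0.0,"y":0.001,"z":-0.125}]'
```

```text
invalid input
```

```bash
python3 -m handwheel '[{"hand":0.095,"x":0,"y":0.001,"z":-0.04,"spin":0},{"hand":0.095,"x":0,"y":0.001,"z":-0.08,"spin":0},{"hand":0.095,"x":0,"y":0.001,"z":-0.11,"spin":0},{"hand":0.095,"x":0,"y":0.001,"z":-0.125,"spin":0},{"hand":0.095,"x":0,"y":0.001,"z":-0.125,"spin":0},{"hand":0,"x":0,"y":0.001,"z":-0.125,"spin":0},{"hand":0,"x":0,"y":0.001,"z":-0.125,"spin":0},{"hand":0,"x":0,"y":0.001,"z":-0.125,"spin":0},{"hand":0,"x":0,"y":0.001,"z":-0.125,"spin":0},{"hand":0,"x":0,"y":0.001,"z":-0.125,"spin":0},{"hand":0,"x":0,"y":0.001,"z":-0.125,"spin":0},{"hand":0,"x":0,"y":0.001,"z":-0.125,"spin":0},{"hand":0,"x":0,"y":0.001,"z":-0.125,"spin":0},{"hand":0,"x":0,"y":0.001,"z":-0.125,"spin":0}]'
```

```text
t: 2.18
eef_pos: [483.9, 307.5, 103.7]
tcp_rot: [3.142, -0.0, 1.283]
ft_force: [-0.1, 0.1, -0.2]
opening: 0.422
```

```bash
python3 -m handwheel '[{"hand":0,"x":0,"y":0,"z":0,"spin":0},{"hand":0,"x":0,"y":0,"z":0,"spin":0},{"hand":0,"x":0,"y":0,"z":0,"spin":0},{"hand":0,"x":0,"y":0,"z":0,"spin":0},{"hand":0,"x":0,"y":0,"z":0,"spin":0},{"hand":0,"x":0,"y":0,"z":0,"spin":0},{"hand":0,"x":0,"y":0,"z":0,"spin":0},{"hand":0,"x":0,"y":0,"z":0,"spin":0},{"hand":0,"x":0,"y":0,"z":0.02,"spin":0},{"hand":0,"x":0,"y":0,"z":0.05,"spin":0},{"hand":0,"x":0,"y":0,"z":0.075,"spin":0},{"hand":0,"x":0,"y":0,"z":0.075,"spin":0}]'
```

```text
t: 3.18
eef_pos: [485.3, 308.3, 183.1]
tcp_rot: [3.137, -0.005, 1.284]
ft_force: [1.7, -0.4, -0.6]
opening: 0.08
```

```bash
python3 -m handwheel '[{"hand":0,"x":0,"y":-0.02,"z":0,"spin":0.4},{"hand":0,"x":0,"y":-0.05,"z":0,"spin":0.8},{"hand":0,"x":-0.002,"y":-0.085,"z":0,"spin":1.2},{"hand":0,"x":-0.003,"y":-0.12,"z":0,"spin":1.6},{"hand":0,"x":-0.004,"y":-0.155,"z":0,"spin":2},{"hand":0,"x":-0.005,"y":-0.19,"z":0,"spin":2.4},{"hand":0,"x":-0.006,"y":-0.225,"z":0,"spin":2.8},{"hand":0,"x":-0.007,"y":-0.26,"z":0,"spin":3.2},{"hand":0,"x":-0.007,"y":-0.29,"z":0,"spin":3.6},{"hand":0,"x":-0.007,"y":-0.315,"z":0,"spin":3.6},{"hand":0,"x":-0.007,"y":-0.324,"z":0,"spin":3.6},{"hand":0,"x":-0.007,"y":-0.324,"z":0,"spin":3.6},{"hand":0,"x":-0.007,"y":-0.324,"z":0,"spin":3.6}]'; python3 - <<'E'
from h import *
import pickle
d={n:snap(n,f"pics/{n}1.png") for n in("top","side")}
pickle.dump(d,open("c1.pkl","wb"))
s=state();P=s["eef_pos"];print(s["t"],P,s["tcp_rot"],s["opening"],s["ft_force"])
print(proj(d["top"],[[477,-18,18]]),proj(d["side"],[[477,-18,18],[477,-18,75]]))
t=cv2.imread("pics/top1.png")[195:290,235:320];q=cv2.imread("pics/side1.png")[160:255,215:315]
a=cv2.resize(t,None,fx=4.5,fy=4.5,interpolation=2);b=cv2.resize(q,None,fx=4,fy=4,interpolation=2)
o=np.zeros((430,790,3),np.uint8);o[:a.shape[0],:a.shape[1]]=a;o[:b.shape[0],385:785]=b
cv2.imwrite("pics/crop2.png",o)
E
```

```text
t: 4.27
eef_pos: [476.6, -16.3, 178.3]
tcp_rot: [-3.141, -0.0, 1.596]
ft_force: [-0.3, 0.9, -2.3]
opening: 0.082
4.3667 [476.72792781 -15.46356343 178.46906132] [-3.14125744e+00 -3.45067096e-04  1.59832246e+00] 0.08165219753642844 [-0.35622801 -0.32749568 -2.1465574 ]
[[278.37017329 244.20807116]] [[264.49089879 231.63166787]
 [263.70606681 214.61170929]]
```

View pics/crop2.png

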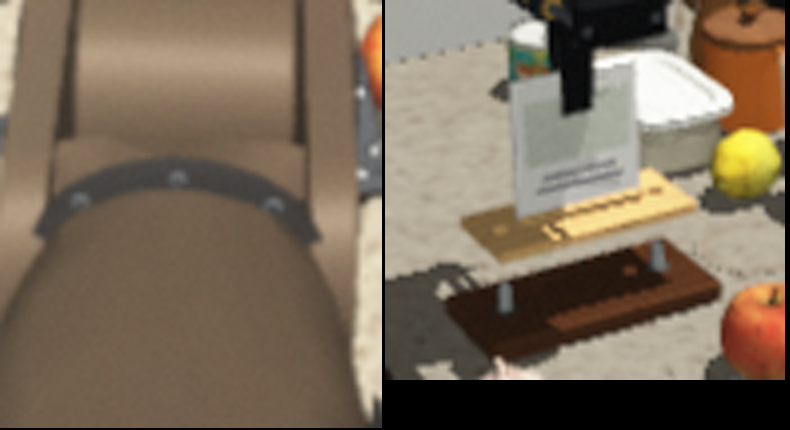

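The card hangs level in the grip, and the arm hides it from the top camera. I'll go down to just above the pins and compare in the side view.

```bash
python3 -m handwheel '[{"hand":0,"x":0,"y":-0.0015,"z":-0.015,"spin":0},{"hand":0,"x":0,"y":-0.0015,"z":-0.026,"spin":0},{"hand":0,"x":0,"y":-0.0015,"z":-0.026,"spin":0},{"hand":0,"x":0,"y":-0.0015,"z":-0.026,"spin":0}]'; python3 - <<'E'
from h import *
import pickle
d={n:snap(n,f"pics/{n}2.png") for n in("side",)}
pickle.dump(d,open("c2.pkl","wb"))
s=state();P=s["eef_pos"];print(s["t"],P,s["tcp_rot"],s["opening"],s["ft_force"])
q=cv2.imread("pics/side2.png")[175:250,222:300]
b=cv2.resize(q,None,fx=8,fy=8,interpolation=2)
cv2.imwrite("pics/crop3.png",b)
E
```

```text
t: 4.7
eef_pos: [476.7, -17.0, 152.5]
tcp_rot: [-3.14, -0.0, 1.599]
ft_force: [-0.2, -0.7, -1.7]
opening: 0.084
4.75 [476.9667008  -17.25326664 152.93389289] [-3.14149103e+00 -1.43380656e-04  1.59876291e+00] 0.08179848693301739 [-0.53581615 -0.38325487 -2.54226413]
```

View pics/crop3.png

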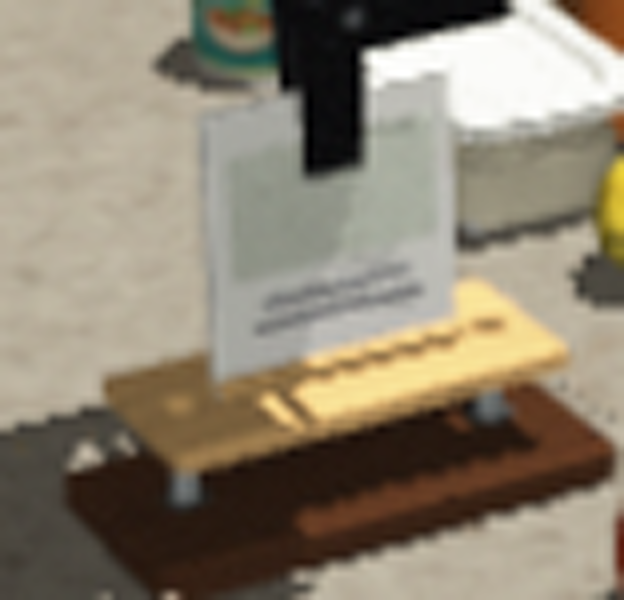

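```bash
python3 - <<'E'
from fit import *
import pickle
c=pickle.load(open("c2.pkl","rb"))["side"]; s0=pickle.load(open("c0.pkl","rb"))["side"]
C=lambda l:(np.array(l,float)+.5)/8-.5+[222,175]
foot=C([(478,283),(568,350),(190,466),(105,385)])
U=lambda m,z:unproj(c,m,np.full(len(m),float(z)))[:,:2].round(1).tolist()
print("holes",U(C([(180,405),(490,325)]),57)); print("pinfeet",U(C([(186,503),(490,418)]),18)); print("baseL",U(C([(68,485),(150,578),(612,447)]),18))
for z in(55,57,59):print(z,*fit([(c,rect(160,70,z)[[0,1,2,3]],foot)],[477,-17,.02]))
print("pin tips/holes predicted crop px",((proj(c,[[413,-19,41],[540.5,-15.5,41],[413,-19,18],[540.5,-15.5,18]])-[222,175])*8).round(0).tolist())
# sub-crop of base in initial view, 10x
q=cv2.imread("pics/side0.png")[215:252,228:308]; cv2.imwrite("pics/crop4.png",cv2.resize(q,None,fx=10,fy=10,interpolation=2))
E
```

```text
holes [[412.4, -18.7], [540.3, -17.5]]
pinfeet [[411.1, -21.6], [538.9, -18.0]]
baseL [[378.5, 13.2], [377.8, -66.0], [567.8, -61.7]]
55 [ 4.76745509e+02 -1.81606102e+01  5.90654795e-02] [[-0.2, -0.1], [0.5, 0.1], [-0.1, -0.4], [-0.2, 0.3]]
57 [ 4.75171733e+02 -2.17283364e+01  6.04615464e-02] [[-0.1, -0.1], [0.6, 0.1], [-0.1, -0.4], [-0.3, 0.3]]
59 [ 4.73600046e+02 -2.52961367e+01  6.18450267e-02] [[-0.1, -0.2], [0.7, 0.0], [-0.1, -0.3], [-0.4, 0.4]]
pin tips/holes predicted crop px [[181.0, 440.0], [486.0, 357.0], [184.0, 495.0], [487.0, 411.0]]
```

View pics/crop4.png

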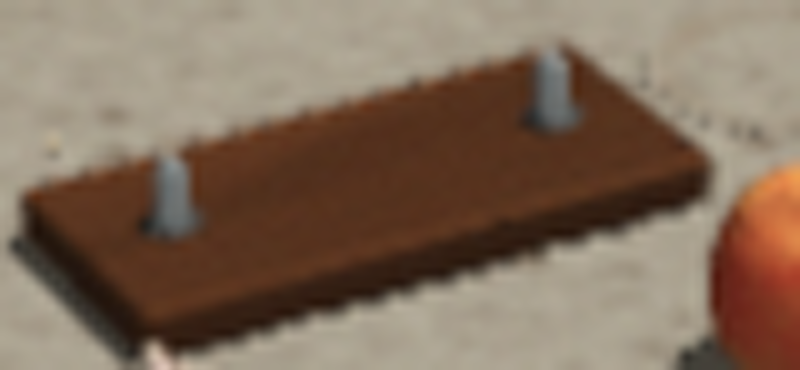

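```bash
python3 - <<'E'
from fit import *
import pickle
d0=pickle.load(open("c0.pkl","rb"));s=d0["side"];t=d0["top"]
C=lambda l:(np.array(l,float)+.5)/10-.5+[228,215]
pin=C([(173,152),(551,47)]);co=C([(568,44),(711,160),(144,322),(26,197)])
PT=np.array([[-64,0,41],[64,0,41.]])
print("side pins",*fit([(s,PT,pin)],[477,-18,.03])); print("side corners",*fit([(s,rect(190,92,18),co)],[477,-18,.03]))
# top: pins blob full
k=cv2.imread("pics/top0.png")
o=[cv2.resize(k[y-12:y+13,x-12:x+13],None,fx=16,fy=16,interpolation=2) for x,y in((274,222),(282,267))]
cv2.imwrite("pics/crop5.png",np.hstack(o))
for z in(18,41):print(z,(proj(t,place([477,-18,.03],np.array([[64,0,z],[-64,0,z.__float__()]])))).round(1).tolist())
E
```

```text
side pins [ 4.77977904e+02 -1.53514958e+01  4.18595806e-02] [[-0.1, 0.1], [0.1, -0.1]]
side corners [ 4.74875044e+02 -2.10026494e+01  3.17469144e-02] [[0.1, -0.2], [0.8, -0.1], [0.1, 0.4], [-1.2, -0.3]]
18 [[274.3, 221.7], [282.5, 267.2]]
41 [[274.1, 220.1], [282.6, 266.6]]
```

View pics/crop5.png

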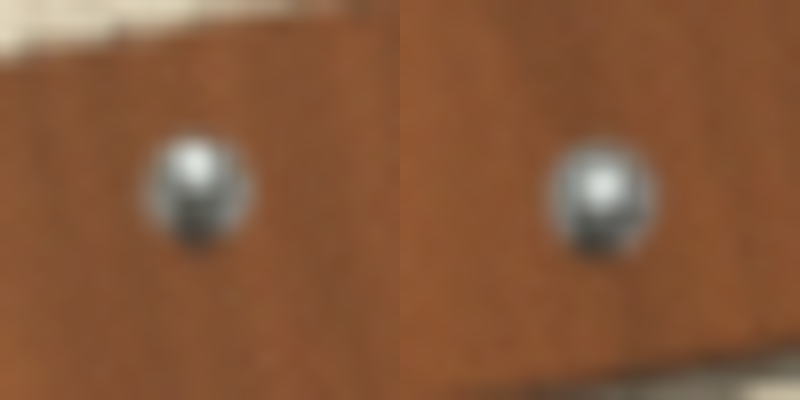

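```bash
python3 -m handwheel '[{"hand":0,"x":0.0005,"y":0.0005,"z":-0.004,"spin":0},{"hand":0,"x":0.0005,"y":0.0005,"z":-0.008,"spin":0},{"hand":0,"x":0.0005,"y":0.0005,"z":-0.012,"spin":0},{"hand":0,"x":0.0005,"y":0.0005,"z":-0.016,"spin":0},{"hand":0,"x":0.0005,"y":0.0005,"z":-0.016,"spin":0}]'
```

```text
t: 5.17
eef_pos: [477.1, -17.5, 135.9]
tcp_rot: [-3.141, -0.0, 1.597]
ft_force: [0.1, 0.2, -2.3]
opening: 0.086
```

```bash
python3 -m handwheel '[{"hand":0,"x":0,"y":0,"z":-0.004,"spin":0},{"hand":0,"x":0,"y":0,"z":-0.008,"spin":0},{"hand":0,"x":0,"y":0,"z":-0.011,"spin":0},{"hand":0,"x":0,"y":0,"z":-0.013,"spin":0},{"hand":0,"x":0,"y":0,"z":-0.013,"spin":0}]'
```

```text
t: 5.58
eef_pos: [477.2, -17.5, 123.2]
tcp_rot: [-3.141, -0.0, 1.598]
ft_force: [-0.1, 0.2, -2.1]
opening: 0.085
```

```bash
python3 -m handwheel '[{"hand":0,"x":0,"y":0,"z":-0.001,"spin":0},{"hand":0,"x":0,"y":0,"z":-0.002,"spin":0},{"hand":0,"x":0,"y":0,"z":-0.003,"spin":0},{"hand":0,"x":0,"y":0,"z":-0.003,"spin":0}]'
```

```text
t: 5.92
eef_pos: [477.4, -17.4, 121.3]
tcp_rot: [3.141, -0.0, 1.598]
ft_force: [-1.5, 2.7, 7.0]
opening: 0.085
```

The foot met the base: 7 N at exactly the flush height. Now I'll release, raise the tool and go over to the clip.

```bash
python3 -m handwheel '[{"hand":0.06,"x":0,"y":0,"z":0.003,"spin":0},{"hand":0.06,"x":0,"y":0,"z":0.003,"spin":0},{"hand":0.06,"x":0,"y":0,"z":0.003,"spin":0},{"hand":0.06,"x":0,"y":0,"z":0.003,"spin":0},{"hand":0.06,"x":0,"y":0,"z":0.003,"spin":0},{"hand":0.06,"x":0,"y":0,"z":0.003,"spin":0},{"hand":0.06,"x":0,"y":0,"z":0.003,"spin":0},{"hand":0.07,"x":0,"y":0,"z":0.03,"spin":0},{"hand":0.07,"x":0,"y":0,"z":0.07,"spin":0},{"hand":0.07,"x":0,"y":0,"z":0.1,"spin":0},{"hand":0.07,"x":0,"y":0,"z":0.1,"spin":0},{"hand":0.07,"x":0,"y":0,"z":0.1,"spin":0}]'
python3 -m handwheel '[{"hand":0.07,"x":0,"y":-0.02,"z":0,"spin":0},{"hand":0.07,"x":-0.006,"y":-0.055,"z":0,"spin":0.8},{"hand":0.07,"x":-0.01,"y":-0.095,"z":0,"spin":0.8},{"hand":0.07,"x":-0.015,"y":-0.135,"z":0,"spin":0.8},{"hand":0.07,"x":-0.02,"y":-0.175,"z":0,"spin":0.8},{"hand":0.07,"x":-0.024,"y":-0.215,"z":0,"spin":0.8},{"hand":0.07,"x":-0.029,"y":-0.25,"z":0,"spin":0.8},{"hand":0.07,"x":-0.033,"y":-0.28,"z":0,"spin":0.8},{"hand":0.07,"x":-0.037,"y":-0.3,"z":0,"spin":0.8},{"hand":0.07,"x":-0.037,"y":-0.311,"z":0,"spin":0.8},{"hand":0.07,"x":-0.037,"y":-0.311,"z":0,"spin":0.8},{"hand":0.07,"x":-0.037,"y":-0.311,"z":0,"spin":0.8}]'; python3 - <<'E'
from fit import *
import pickle
d={n:snap(n,f"pics/{n}3.png") for n in("top","side")}
pickle.dump(d,open("c3.pkl","wb"))
a=cv2.resize(cv2.imread("pics/top3.png")[195:290,245:420],None,fx=4,fy=4,interpolation=2)
b=cv2.imread("pics/side3.png")
b1=cv2.resize(b[180:250,222:312],None,fx=3,fy=3,interpolation=2); b2=cv2.resize(b[215:305,265:345],None,fx=2.33,fy=2.33,interpolation=2)
o=np.zeros((600,760,3),np.uint8);o[:380,:700]=a;o[385:595,:270]=b1;o[385:385+b2.shape[0],280:280+b2.shape[1]]=b2
cv2.imwrite("pics/crop6.png",o)
# expected card after seating
P=place([477.3,-17.4,.028],rect(160,70,26)); print(((proj(d["top"],P)-[245,195])*4).round().tolist(),((proj(d["side"],P)-[222,180])*3+[0,385]).round().tolist())
print(state()["eef_pos"],state()["tcp_rot"])
E
```

```text
t: 6.92
eef_pos: [477.7, -17.6, 222.0]
tcp_rot: [3.138, 0.001, 1.598]
ft_force: [-0.6, -0.9, 0.6]
opening: 0.734
t: 7.92
eef_pos: [440.2, -327.9, 219.7]
tcp_rot: [-3.141, -0.002, 1.667]
ft_force: [0.6, 0.0, -0.3]
opening: 0.736
[[62.0, 91.0], [162.0, 73.0], [204.0, 302.0], [102.0, 321.0]] [[180.0, 500.0], [214.0, 527.0], [69.0, 568.0], [40.0, 538.0]]
[ 440.48914541 -327.14279785  220.29918819] [-3.14107880e+00 -9.58218804e-04  1.66841343e+00]
```

View pics/crop6.png

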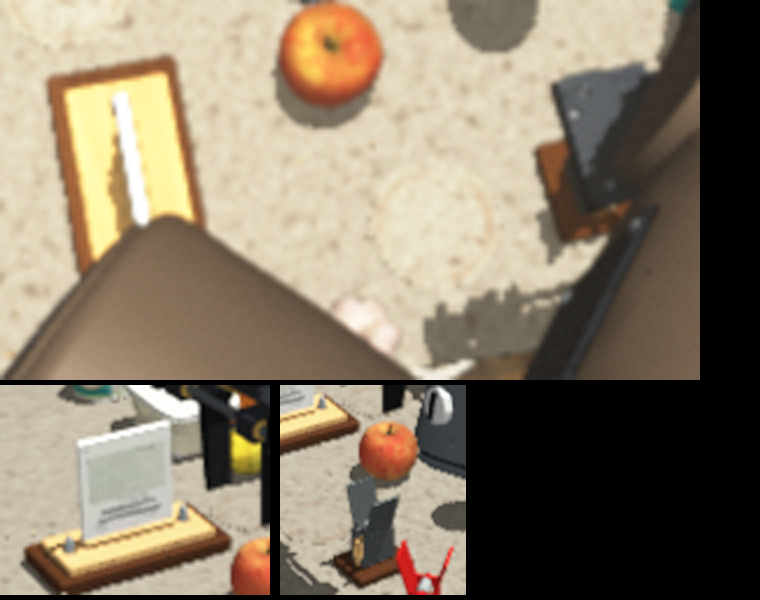

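The card is seated: the foot is flush and both pins poke through it. The clip and the groceries have not moved. Going down onto the clip handles.

```bash
python3 -m handwheel '[{"hand":0.07,"x":0,"y":-0.0005,"z":-0.04,"spin":0},{"hand":0.07,"x":0,"y":-0.0005,"z":-0.08,"spin":0},{"hand":0.07,"x":0,"y":-0.0005,"z":-0.11,"spin":0},{"hand":0.07,"x":0,"y":-0.0005,"z":-0.13,"spin":0},{"hand":0.07,"x":0,"y":-0.0005,"z":-0.1435,"spin":0},{"hand":0.07,"x":0,"y":-0.0005,"z":-0.1435,"spin":0},{"hand":0.07,"x":0,"y":-0.0005,"z":-0.1435,"spin":0}]'
python3 -m handwheel '[{"hand":0.045,"x":0,"y":0,"z":0,"spin":0},{"hand":0.045,"x":0,"y":0,"z":0,"spin":0},{"hand":0.045,"x":0,"y":0,"z":0,"spin":0},{"hand":0.045,"x":0,"y":0,"z":0,"spin":0},{"hand":0.03,"x":0,"y":0,"z":0,"spin":0},{"hand":0.03,"x":0,"y":0,"z":0,"spin":0},{"hand":0.03,"x":0,"y":0,"z":0,"spin":0},{"hand":0,"x":0,"y":0,"z":0,"spin":0},{"hand":0,"x":0,"y":0,"z":0,"spin":0},{"hand":0,"x":0,"y":0,"z":0,"spin":0},{"hand":0,"x":0,"y":0,"z":0,"spin":0},{"hand":0,"x":0,"y":0,"z":0,"spin":0}]'
```

```text
t: 8.6
eef_pos: [440.6, -328.0, 77.2]
tcp_rot: [-3.141, -0.001, 1.669]
ft_force: [0.1, 0.4, 1.2]
opening: 0.738
t: 9.6
eef_pos: [440.2, -327.1, 78.9]
tcp_rot: [3.142, -0.003, 1.667]
ft_force: [0.0, 15.2, 24.7]
opening: 0.29
```

```bash
python3 -m handwheel '[{"hand":0,"x":0,"y":0,"z":0.003,"spin":0},{"hand":0,"x":0,"y":0,"z":0.006,"spin":0},{"hand":0,"x":0,"y":0,"z":0.01,"spin":0},{"hand":0,"x":0,"y":0,"z":0.01,"spin":0}]'; python3 - <<'E'
from h import *
c=snap("side","pics/side4.png"); print(state()["eef_pos"],state()["opening"])
b=cv2.imread("pics/side4.png")[215:305,255:345]; cv2.imwrite("pics/crop7.png",cv2.resize(b,None,fx=6,fy=6,interpolation=2))
E
```

```text
t: 9.93
eef_pos: [440.5, -329.4, 87.9]
tcp_rot: [3.141, 0.001, 1.667]
ft_force: [0.2, -0.4, -1.0]
opening: 0.252
[ 440.43524373 -329.3325984    87.53695179] 0.24612185582428883
```

View pics/crop7.png

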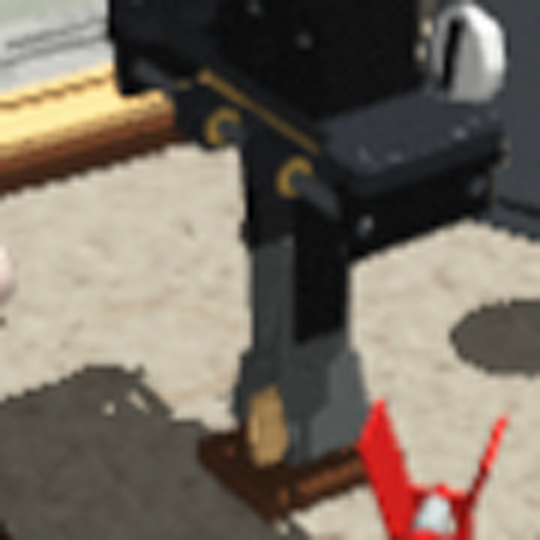

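Wrist force is back to about zero, the handles look parallel and the jaws stand clear of the tongue. Next I'll lift well clear and carry the clip above the card.

```bash
python3 -m handwheel '[{"hand":0,"x":0,"y":0.0,"z":0.015,"spin":0},{"hand":0,"x":0,"y":0.0,"z":0.04,"spin":0},{"hand":0,"x":0,"y":0.0,"z":0.075,"spin":0},{"hand":0,"x":0,"y":0.0,"z":0.11,"spin":0},{"hand":0,"x":0,"y":0.0,"z":0.14,"spin":0},{"hand":0,"x":0,"y":0.0,"z":0.15,"spin":0},{"hand":0,"x":0,"y":0.0,"z":0.15,"spin":0}]'
python3 -m handwheel '[{"hand":0,"x":0.002,"y":0.015,"z":0,"spin":0},{"hand":0,"x":0.005,"y":0.045,"z":0,"spin":-0.2},{"hand":0,"x":0.01,"y":0.08,"z":0,"spin":-0.4},{"hand":0,"x":0.015,"y":0.115,"z":0,"spin":-0.6},{"hand":0,"x":0.02,"y":0.15,"z":0,"spin":-0.8},{"hand":0,"x":0.024,"y":0.185,"z":0,"spin":-0.8},{"hand":0,"x":0.028,"y":0.22,"z":0,"spin":-0.8},{"hand":0,"x":0.032,"y":0.255,"z":0,"spin":-0.8},{"hand":0,"x":0.037,"y":0.285,"z":0,"spin":-0.8},{"hand":0,"x":0.037,"y":0.303,"z":0,"spin":-0.8},{"hand":0,"x":0.037,"y":0.311,"z":0,"spin":-0.8},{"hand":0,"x":0.037,"y":0.311,"z":0,"spin":-0.8},{"hand":0,"x":0.037,"y":0.311,"z":0,"spin":-0.8}]'; python3 - <<'E'
from h import *
c=snap("side","pics/side5.png"); s=state();P=s["eef_pos"];print(P,s["tcp_rot"],s["opening"],s["ft_force"])
b=cv2.imread("pics/side5.png")[135:235,215:315]; cv2.imwrite("pics/crop8.png",cv2.resize(b,None,fx=6,fy=6,interpolation=2))
for dz in(0,-14,-24,-66):print(dz,((proj(c,P+[0,0,dz])-[215,135])*6).round().tolist())
print(((proj(c,[[477.3,-17.4,138]])-[215,135])*6).round())
E
```

```text
t: 10.57
eef_pos: [440.8, -329.6, 239.4]
tcp_rot: [3.139, 0.003, 1.667]
ft_force: [0.3, 0.6, -0.9]
opening: 0.248
t: 11.65
eef_pos: [476.9, -18.0, 236.2]
tcp_rot: [-3.14, -0.0, 1.598]
ft_force: [-0.5, -0.2, -0.6]
opening: 0.25
[477.08198017 -18.57630368 236.44056159] [-3.14040123e+00 -1.77453074e-04  1.59739617e+00] 0.25123415316418934 [ 0.02099232  0.10517031 -1.16911064]
0 [[279.0, 170.0]]
-14 [[280.0, 198.0]]
-24 [[281.0, 218.0]]
-66 [[285.0, 300.0]]
[[287. 360.]]
```

View pics/crop8.png

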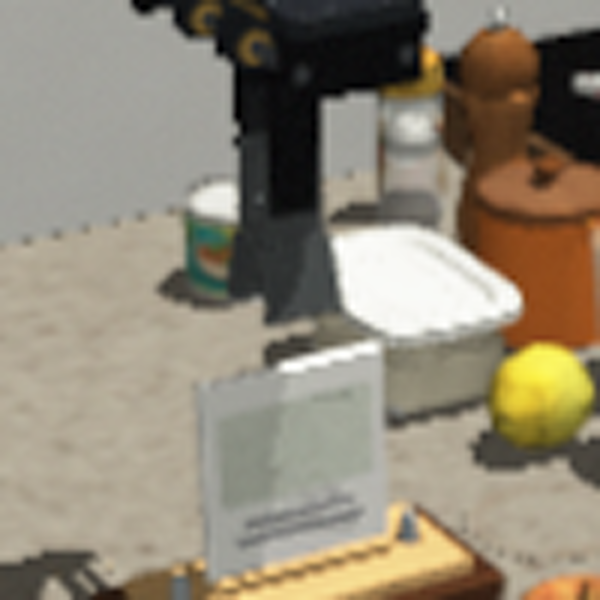

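```bash
python3 - <<'E'
from h import *
import pickle
c=pickle.load(open("c3.pkl","rb"))["side"]
R=np.array([[np.cos(.028),-np.sin(.028)],[np.sin(.028),np.cos(.028)]])
def pts(L):
    L=np.array(L,float); q=L.copy(); q[:,:2]=L[:,:2]@R.T; return ((proj(c,q+[477.1,-18.3,236.4])-[215,135])*6).round().tolist()
for z in(-58,-62,-66,-70): print(z,"near",pts([[-21,-15,z],[21,-15,z]]),"far",pts([[-21,15,z],[21,15,z]]))
print("near finger tip outer/inner",pts([[-10,-24,-14],[10,-24,-14],[-10,-12,-14],[10,-12,-14]]))
print("card edge",((proj(c,np.array([[427.3,-18.8-4,138],[527.3,-16-4,138.]]))-[215,135])*6).round().tolist())
E
```

```text
-58 near [[258.0, 304.0], [337.0, 285.0]] far [[231.0, 283.0], [308.0, 265.0]]
-62 near [[259.0, 312.0], [338.0, 293.0]] far [[231.0, 291.0], [309.0, 273.0]]
-66 near [[259.0, 319.0], [338.0, 301.0]] far [[231.0, 298.0], [309.0, 280.0]]
-70 near [[260.0, 327.0], [338.0, 308.0]] far [[232.0, 306.0], [309.0, 288.0]]
near finger tip outer/inner [[284.0, 218.0], [322.0, 210.0], [272.0, 210.0], [310.0, 202.0]]
card edge [[197.0, 386.0], [381.0, 341.0]]
```

```bash
python3 - <<'E'
import cv2,numpy as np
b=cv2.imread("pics/side5.png")[160:194,248:278]
r=cv2.resize(b,None,fx=17,fy=17,interpolation=2)
r=(255*(np.clip(r/255.,0,1)**.5)).astype(np.uint8)
cv2.imwrite("pics/crop9.png",r)
E
```

```text
(no output)
```

View pics/crop9.png

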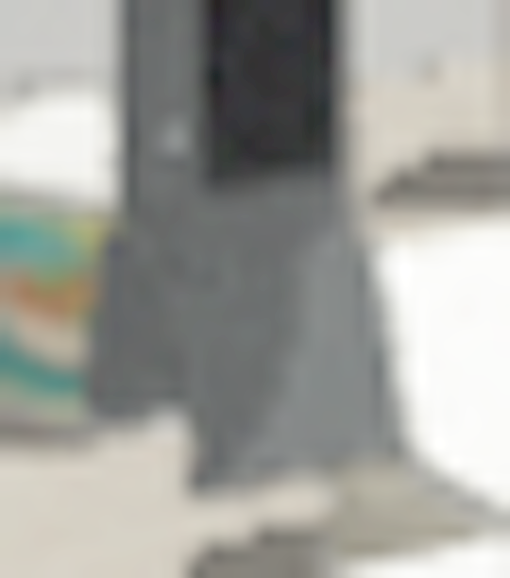

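The clip hangs upright in the grip. Near jaw's bottom edge runs (267,323)–(341,313) in crop8 pixels. I'll measure that edge at sub-pixel level to check for tilt.

```bash
cat > edge.py <<'E'
import sys
from h import *
def edges(f,r0,r1,c0,c1):
    g=cv2.cvtColor(cv2.imread(f),cv2.COLOR_BGR2GRAY).astype(float)
    out=[]
    for u in range(c0,c1):
        p=g[r0:r1,u]; i=[k for k in range(len(p)-1) if p[k]<85<=p[k+1]]
        out.append((u,[round(r0+k+(85-p[k])/(p[k+1]-p[k]),1) for k in i]))
    return out
E
python3 - <<'E'
from edge import *
g=cv2.cvtColor(cv2.imread("pics/side5.png"),cv2.COLOR_BGR2GRAY)
print(g[164:192,250:276])
print(edges("pics/side5.png",176,193,252,274))
E
```

```text
[[146 144 146 151 126  47  47  48  51  38   7  13  11  10  12  13  13  25
   86 153 164 166 153 142 172 172]
 [168 181 186 182 134  49  47  49  49  39  11  12  13  11  11  12  13  24
   86 151 170 170 169 169 171 172]
 [225 233 235 227 162  50  48  48  50  41  14  13  13  13  14  13  10  23
   95 162 170 170 171 168 166 167]
 [233 234 234 229 181  50  47  57  71  40  17  11  12  11  13  13  10  25
   85 150 171 172 172 169 163 163]
 [234 233 233 230 187  49  47  64  79  41  18  13   9  11  12  13  14  26
   86 151 173 174 166 139 136 134]
 [233 232 232 224 157  49  48  48  47  41  19  14  14  12  14  16  19  31
   87 150 163 143 124  68  67  67]
 [210 215 221 220 169  50  50  51  48  40  21  21  23  27  32  34  37  44
   90 141 124  69  68  69  69  70]
 [134 149 168 180 151  49  47  49  46  45  37  37  40  43  49  48  51  54
   85 114  70  68  69  69  69  69]
 [105 107 121 116  98  49  42  45  44  49  49  48  49  48  49  50  52  56
   80 114 117 119 119 121 124 122]
 [ 90  96 109 107  71  51  45  44  45  47  49  47  48  48  48  49  55  65
   80 121 156 169 176 190 202 214]
 [ 85  85 
[... 1892 characters left out ...]
 123  68  69  71  77  91
  100 104 105 108 112 117 117 129]]
[(252, [np.float64(178.3), np.float64(183.2), np.float64(185.0)]), (253, [np.float64(184.6)]), (254, [np.float64(184.5)]), (255, [np.float64(184.4)]), (256, [np.float64(184.2)]), (257, [np.float64(183.6)]), (258, [np.float64(183.7)]), (259, [np.float64(185.9), np.float64(188.3)]), (260, [np.float64(188.3)]), (261, [np.float64(188.1)]), (262, [np.float64(187.9)]), (263, [np.float64(187.6)]), (264, [np.float64(187.3)]), (265, [np.float64(186.8)]), (266, [np.float64(187.0)]), (267, [np.float64(187.3)]), (268, [np.float64(186.8)]), (269, [np.float64(186.1)]), (270, [np.float64(186.2)]), (271, [np.float64(186.2)]), (272, []), (273, [])]
```

The edge slopes (−0.25 near, −0.24 far) match the projection, and both jaw tips come out about 67–68 mm below the TCP. So there is no tilt, and the clip is centred. Going down slowly so the card's top edge sits about 15 mm inside the jaws.

```bash
python3 -m handwheel '[{"hand":0,"x":0,"y":0.0008,"z":-0.002,"spin":0},{"hand":0,"x":0,"y":0.0008,"z":-0.008,"spin":0},{"hand":0,"x":0,"y":0.0008,"z":-0.014,"spin":0},{"hand":0,"x":0,"y":0.0008,"z":-0.02,"spin":0},{"hand":0,"x":0,"y":0.0008,"z":-0.026,"spin":0},{"hand":0,"x":0,"y":0.0008,"z":-0.032,"spin":0},{"hand":0,"x":0,"y":0.0008,"z":-0.038,"spin":0},{"hand":0,"x":0,"y":0.0008,"z":-0.043,"spin":0},{"hand":0,"x":0,"y":0.0008,"z":-0.045,"spin":0},{"hand":0,"x":0,"y":0.0008,"z":-0.045,"spin":0},{"hand":0,"x":0,"y":0.0008,"z":-0.045,"spin":0},{"hand":0,"x":0,"y":0.0008,"z":-0.045,"spin":0}]'; python3 - <<'E'
from edge import *
c=snap("side","pics/side6.png"); s=state();P=s["eef_pos"];print(s["t"],P,s["tcp_rot"],s["opening"],s["ft_force"])
snap("top","pics/top6.png")
print((proj(c,P+[0,-18,-68])).round(1),(proj(c,[[427.3,-22.8,138],[527.3,-20,138.],[477.3,-21.4,138]])).round(1))
b=cv2.imread("pics/side6.png"); r=cv2.resize(b[168:230,225:300],None,fx=8,fy=8,interpolation=2)
r=(255*(r/255.)**.6).astype(np.uint8); cv2.imwrite("pics/crop10.png",r)
E
```

```text
t: 12.7
eef_pos: [477.5, -17.2, 192.4]
tcp_rot: [3.141, 0.0, 1.598]
ft_force: [-0.6, 1.2, -0.7]
opening: 0.25
12.75 [477.46545733 -17.21798686 192.431497  ] [3.14102322e+00 1.25824112e-05 1.59763463e+00] 0.25051500113705705 [-0.08438482  0.16213359 -1.40588131]
[[265.7 201.5]] [[247.8 199.4]
 [278.6 191.8]
 [263.4 195.6]]
```

View pics/crop10.png

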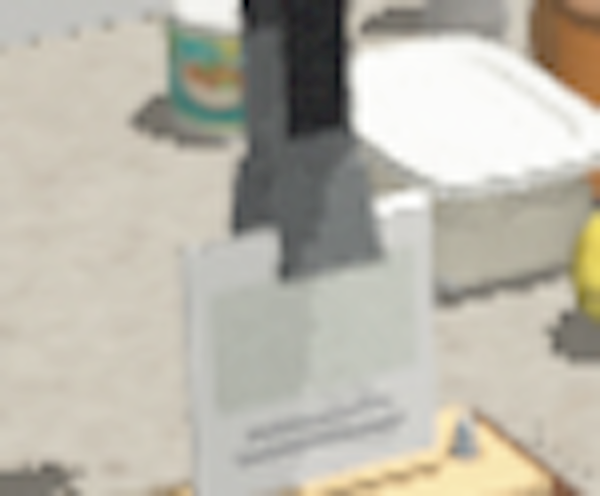

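```bash
python3 -c "
from cell import *
print(job_done()); s=state(); print(s['t'],s['eef_pos'],s['opening'],s['ft_force'])"
```

```text
the job is handed in; nothing more can be done
None
the job is handed in; nothing more can be done
```

The card is seated on the base. The spring clip is held upright and squeezed open over the middle of its top edge. I handed the job in at about 12.8 s of the 54 s, and no verdict came back.

**Card:** I gripped it at the top, lowered it over both pins and let it go. It stopped at the flush height with about 7 N of contact. A picture afterwards showed the foot lying flat with both pins through the holes.

**Clip:** I took the dark clip off its rest, not the red or turquoise one. While I squeezed it on the rest, the wrist force rose to about 25 N upwards and 15 N sideways. It dropped to about zero once I had lifted the clip 10 mm.

**Last checks:**
- **Fit over the card:** in the last side picture, one jaw is in front of the card and the other behind. The top edge is about 16 mm inside the jaws.
- **Position and tilt:** the clip is centred on the card to about 1–2 mm and shows no measurable tilt.
- **Contact:** the wrist force was within noise (1.4 N at most), which fits nothing of the clip touching the card. The arm hid the card from the top camera while the clip was over it, so this rests on the side view and the force reading alone.
- **Squeeze:** the fingers read about 24 mm apart, not the 27 mm you gave for a full squeeze. I took this as the clip's stop giving slightly under the 30 N grip.
- **Surroundings:** I saw nothing else moved in the pictures, but I did not measure the groceries' positions again.

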